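Run the hanger home on a cranked sign bracket

ROBOT

A 6-joint arm with a two-finger parallel gripper is mounted at the origin on the work surface. World frame = base frame: x ahead of the robot, y to its left, z up, the work surface at z = 0. Lengths are in m, angles in rad, forces in N, time in s.
With the tool pointing down it reaches from about 0.35 to 0.975 m from the base axis. Payload 4.9 kg.
Tool frame: the origin (TCP) lies midway between the tips of the shut fingers; the grasp point (between the pads) lies 19 mm behind it; z points along the fingers, y is the line along which they close (so a half turn about z gives the same grasp; the last joint's range is limited). The gripper opens to 85 mm and grips with 20 to 120 N. Pads are 22 mm wide; open, the fingers measure 114 mm over their backs; the gripper's body (76 mm by 85 mm) begins 54 mm behind the grasp point. The pads swing forward as they close: fully open they stand 13 mm farther back than shut.
Start: joints at [-1.376, 0.053, 1.613, -0, 1.476, -0.119], TCP at [0.193, -0.594, 0.231] pointing down, gripper open.
Joint ranges: [-3.01, 3.01], [-1.01, 2.22], [0.06, 2.58], [-1.02, 4.17], [0.09, 2.62], [-3.14, 3.14]. Speed limits (rad/s): [2.57, 2.57, 3.14, 3.14, 3.14, 3.14].

INTERFACE

Orientations are given as a unit quaternion [w, x, y, z].
In Python, from plant import state, grab_frame, job_done, cut_out, place_of gives the robot as it stands.
- The arm moves only by the tool jog_arm, never from a script. Its argument "motion" is text: rows parted by semicolons, each of 7 numbers parted by spaces: the opening in per cent of the stroke, from 0 (shut) to 100 (fully open), then the shift along the tool's x, y, z as a fraction of full scale, then the turn, a rotation vector about the tool's x, y, z as a fraction of full scale. A call has exactly 5 rows; each row is the pose to reach, as a shift and turn from the pose commanded when the call began, along the tool's axes at that moment; what a row does not reach only later rows make up. Full scale, the value 1, is 50 cm for a shift and 1.5 rad for a turn. A row lasts 1/8 s, in which the tool goes at most 62.5 mm and 10.7 degrees, less where a joint would pass 70% of its speed; a pose out of reach is approached as far as the arm can. A call with a number of a shift or a turn outside -1 to 1 is refused whole. A call with a gripper value outside its range is refused whole. The fingers move at their own pace and stop on an object; the grip force is fixed at half the most. Time passes only in rows, so rows that repeat a pose let the fingers close, or fill a call up. It gives the time, the measured TCP pose, the force, the opening and the grip force at its end, in the units of the state.
- state(): the state, without advancing time (a new reading comes with each control period).
- grab_frame(name): name is "side" or "top"; returns a dict with "color" (400x640x3 uint8, red, green, blue), "range_z" (400x640 float32, m along the optical axis (not along the pixel's ray), 0 where there is no reading), "intrinsics" (3x3 intrinsics, pixels), "world_from_camera" (4x4, takes a point from camera to world coordinates). Camera axes: x right, y up, looking along -z (the intrinsics and any distortion apply to the point x, -y, -z); pixel columns grow to the right and rows downward; lengths in m; the calibration is good to about 2 mm. A picture is of the moment at which its call begins.
- job_done(): hands the job in; it is judged then, once.
Trained networks look in the newest picture that a camera, given by its name, has taken for a name from the list of things; names that differ only in an ending like _2 or _b are one class to them, and where a whole thing is asked for, a point or a joint stands for the part that bears it (a point fixed in the world has none). Each returns a list of dicts, best first, with "p" (0 to 1); they miss things now and then, are a little off and sometimes report something else, mostly with a low value. They report only what shows in the picture. A call takes as long as a camera call. They do not tell look-alikes from the thing itself.
- cut_out(camera, thing): "pixels" (400x640 bool, what is visible of it).
- place_of(camera, thing): "at" ([x, y, z] in m, in world coordinates, good to about 4 mm: a listed point, or the origin of a listed thing).
The state is a dict: "time": time; "joint_pos": joint angles; "joint_vel": joint speeds; "joint_efforts": joint torques, N m; "tool_pos": TCP position; "tool_rot": TCP orientation; "contact_force": force on the tool from outside, world axes, zero at the start; "ft_torque": the same for the moment, N m; "gripper_width": opening from 0.0 (shut) to 1.0 (fully open); "grasp_force": force on a finger pad.
Only numpy, scipy, OpenCV 4.12 (cv2) and the standard library are available. Lean on these libraries where they do the work, as an engineer would, in place of code of your own. Each camera call takes 0.05 s, during which the arm holds its last target. There are 200 camera calls.

TASK

Run the sign hanger in along the bent arm of the bracket in the vice, round both bends, and press it home against the rubber buffer of the stop collar near the wall plate until the sprung catch has snapped right down behind it and holds it there, then let go. The bar is powder-coated and bent by hand, so ease the hanger along by feel: do not force it against the bar, the catch or the stop, and leave the other things on the bench where they lie.

Things in the scene. Friction and masses are not known exactly. Their poses are not given: they have to be found in the camera images.
- bracket: Projecting-sign bracket: black wall plate (60 wide, 6 thick, upright, top at height 170) clamped in a blue vice fixed to the bench (jaw tops at height 95); a black round bar, 12 in diameter, runs out of the plate, all level, its axis at height 140. Origin on the bench under the point where the bar leaves the plate's face; x points out along the bar's straight inner leg, z up.
- bar_root (a point): Where the bar's axis leaves the plate (140 above the bracket's origin, same axes). From above, the bar runs 185 straight along +x, turns right (to -y) by about 60 degrees at 50 centre-line radius, runs 70 straight, turns left by about 60 degrees at the same radius, then runs 120 straight (outer leg, roughly parallel to +x) to an end ball of 22. The plate's edge is 30 above the axis.
- inner_bend (a point): Centre of the inner bend's arc, at bar height, 185 along the inner leg and 50 to its right; it turns with the bracket. The bends were made by hand: each may be up to 6 degrees more or less than 60 and this is not measured, so the middle and outer legs lie some 5 to 15 off their nominal lines, too far to slide by measurement alone: only the inner leg is true.
- hanger_mid (a point): Sign hanger: bright steel barrel on the bar, 24 long along the bar (own x, z up), 28 in diameter, with upright flats 18 high, 30 apart along own y, to hold it by. Bore 17: 2.5 play all round on the bar; hangs 2.5 low when free. An eye lug under it, 6 thick, reaches 40 below this point, the bore's centre. About 130 to 210 g. Starts on the outer leg, own x within a few degrees of that leg, outwards.
- catch (a joint): Lift of the sprung catch on the stop collar, rad: 0 is down. A 9 wide strip hinged on top of the collar, reaching 44 out past the buffer's face, 19 above the bar's axis, with a hook under it: a 30 degree ramp begins some 42 out, the hook's upright back is 23 out. Sliding the hanger in under it takes 2 to 10 N, lifts it 0.08-0.3; it drops back to 0 behind the hanger once that is pressed home.
- buffer (a joint): How far the black rubber buffer (25 across, 6 thick) on the outer face of the stop collar is pressed in, m: 0 when free, gives 1 mm per 3 N, at most 4 mm. The bright collar, 26 across, sits on the inner leg; the buffer's free face lies somewhere 34 to 99 from the plate, not measured. Pressed in by a good 1 mm, the catch can drop behind the hanger, which then stays held with about 1 mm of squeeze.
- spare_mid (a point): A second hanger, just like the first, lying on one of its flats on the bench; not used. Point at the centre of its bore.
- tape: Roll of masking tape lying flat on the bench, 96 in diameter, 25 high. Origin at its underside's centre.
- squeegee: Flat orange hand squeegee, 100 by 80 by 9, lying on the bench. Origin at its underside's centre.
- screwdriver: Screwdriver with a red handle lying on the bench. Origin at its underside's centre.
Things that resemble listed ones, but are neither listed nor needed, are in the scene too. Leave any green look-alike of the part that bears hanger_mid alone.

How it is judged:
On the way, in this order (a step that is already met when the one before it is completed fails the run):
1. the hanger has come round the outer bend onto the middle leg (x of hanger_mid in the frame of bracket below 0.27 m), for 0.1 s.
2. the hanger has come round the inner bend onto the inner leg (x of hanger_mid in the frame of bracket below 0.168 m and y of hanger_mid in the frame of bracket above -0.01 m), for 0.1 s.
3. the catch rides up over the hanger (value of joint catch above 0.06 rad), for 0.05 s.
At the end, for the whole second after the job is handed in: The hanger is held on the inner leg between the stop collar and the hook of the catch (its centre less than 118 mm from the wall plate): the rubber buffer is still pressed in by it by over 0.3 mm, the catch is down behind it (less than 0.04 rad), and the hanger is at rest (under 10 mm/s) (value of joint buffer above 0.0003 m and value of joint catch below 0.04 rad and x of hanger_mid in the frame of bracket below 0.118 m and linear speed of hanger below 0.01 m/s); the robot touches nothing.
It fails at once if the hanger is forced against the bar, the catch or the stop collar (over 30 N) (contact force between hanger and bracket above 30 N).
It fails at once if another thing on the bench is shifted by more than 10 mm (distance of any of spare_mid, tape, squeegee, screwdriver from where it was at the start of the episode above 0.01 m).
It also fails if it takes over 70 s, if anything falls off the work surface, if the arm or the gripper's body presses on something with over 40 N, if the wrist force passes 120 N, or if a joint passes its speed limit or range.

## Working session

There is one attempt and no reset: what is moved stays moved. The work goes in short steps, Python scripts to look and compute and a tool call to move; the robot and the scene stay as the last step left them, time stands still between calls to the robot, and variables do not carry over. Pictures are saved under pics/ and viewed, at most 10 in all, crops included, and the job is handed in when it is done.

Besides the shell and the picture viewer there is one more tool, called as a command line: name --argument value ..., lists and objects as JSON in quotes. jog_arm: Moves the arm, as the interface text tells. Shift numbers are shares of 50 cm and turn numbers shares of 1.5 rad, none past 1 either way. Its arguments: {"type":"object","properties":{"motion":{"type":"string"}},"required":["motion"]}

```bash
ls; mkdir -p pics; cat > h.py <<'E'
import numpy as np, cv2
from plant import *
def cloud(f):
    K=f["intrinsics"];d=f["range_z"];v,u=np.mgrid[0:400,0:640]
    P=np.stack([(u-K[0,2])/K[0,0]*d,-(v-K[1,2])/K[1,1]*d,-d],-1)
    T=f["world_from_camera"];W=P@T[:3,:3].T+T[:3,3];W[d==0]=np.nan;return W
def save(f,n): cv2.imwrite("pics/"+n,f["color"][:,:,::-1])
E
python3 - <<'E'
from h import *
np.set_printoptions(precision=3,suppress=True)
for c in("top","side"):
    f=grab_frame(c);save(f,c+"0.png");np.savez(c+"0.npz",**f)
    print(c,f["world_from_camera"],f["intrinsics"])
    for t in("bracket","bar_root","inner_bend","hanger_mid","spare_mid","buffer","tape"):
        try: print(t,[(np.round(o["at"],3),round(o["p"],2)) for o in place_of(c,t)][:4])
        except Exception as e: print(t,e)
print(state())
E
```

```text
pics
top [[-0.012  0.982 -0.188  0.33 ]
 [-1.    -0.009  0.015  0.005]
 [ 0.013  0.189  0.982  1.454]
 [ 0.     0.     0.     1.   ]] [[449.255   0.    322.945]
 [  0.    449.255 199.971]
 [  0.      0.      1.   ]]
bracket [(array([ 0.482, -0.232, -0.   ]), 0.76), (array([ 0.738, -0.17 ,  0.017]), 0.16)]
bar_root [(array([ 0.483, -0.232,  0.141]), 0.62)]
inner_bend [(array([ 0.524, -0.044,  0.142]), 0.95)]
hanger_mid [(array([0.495, 0.152, 0.04 ]), 0.62), (array([0.6  , 0.246, 0.04 ]), 0.5), (array([0.629, 0.148, 0.038]), 0.47), (array([0.569, 0.164, 0.135]), 0.4)]
spare_mid [(array([ 0.741, -0.169,  0.015]), 0.42)]
buffer it knows: bar_root, bracket, hanger_mid, inner_bend, screwdriver, spare_mid, squeegee, tape
tape [(array([ 0.656, -0.374,  0.004]), 0.94)]
side [[-0.916  0.267 -0.3    0.147]
 [-0.402 -0.583  0.706  0.987]
 [ 0.014  0.767  0.641  1.029]
 [ 0.     0.     0.     1.   ]] [[514.384   0.    316.831]
 [  0.    514.384 200.199]
 [  0.      0.      1.   ]]
bracket [(array([ 0.478, -0.228, -0.002]), 0.97)]
bar_root [(array([ 0.478, -0.235,  0.141]), 0.82)]
inner_bend [(arr
[... 178 characters left out ...]
0.247, 0.039]), 0.59)]
spare_mid [(array([ 0.741, -0.171,  0.017]), 0.56)]
buffer it knows: bar_root, bracket, hanger_mid, inner_bend, screwdriver, spare_mid, squeegee, tape
tape [(array([ 0.658, -0.377, -0.003]), 0.78)]
{'time': 0.7, 'joint_pos': array([-1.376,  0.053,  1.613,  0.   ,  1.476, -0.119]), 'joint_vel': array([ 0.001, -0.   ,  0.001,  0.001,  0.001,  0.001]), 'joint_efforts': array([  0.001, -39.356, -37.037,  -0.   ,   0.001,   0.   ]), 'tool_pos': array([ 0.193, -0.594,  0.231]), 'tool_rot': array([0.   , 0.988, 0.156, 0.   ]), 'contact_force': array([-0.269, -0.11 , -0.297]), 'ft_torque': array([-0.045, -0.013,  0.017]), 'grasp_force': 0.0, 'gripper_width': 0.998785491049131}
```

View pics/top0.png

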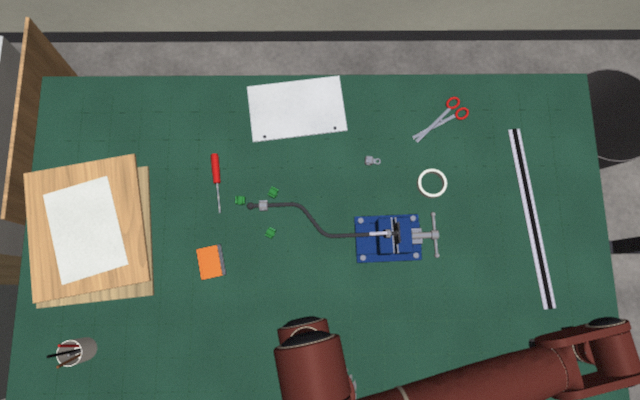

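View pics/side0.png

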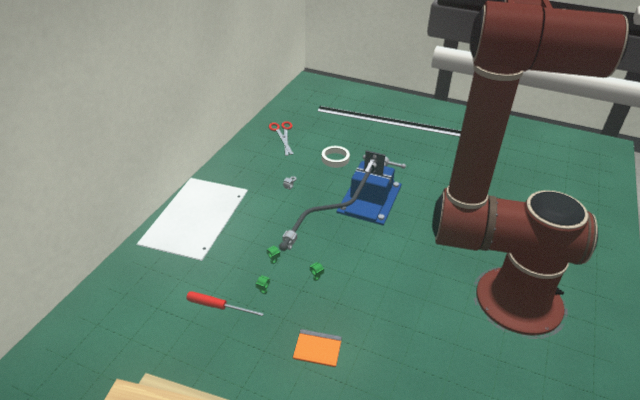

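The top picture shows the bar running from the plate (392,235) round the bends to its end ball (250,205). There are five hanger-like things:
- The steel barrel on the bar is at (263,205).
- Green look-alikes lie on the bench at (240,200), (273,191) and (270,232).
- The spare is at (372,160).

The steel one on the bar at z≈0.137 fits hanger_mid. Next I'll fit the bar shape and check this in one crop.

```bash
cat >> h.py <<'E'
def path(p,n=400):
    x0,y0,yaw,a1,a2=p
    segs=[(185,0),(50*a1,-1/50),(70,0),(50*a2,1/50),(130,0)]
    s=np.arange(0,sum(q[0] for q in segs),1.0);k=np.zeros_like(s);b=0
    for L,c in segs: k[(s>=b)&(s<b+L)]=c;b+=L
    th=yaw+np.concatenate([[0],np.cumsum(k)[:-1]])
    xy=np.stack([np.cumsum(np.cos(th)),np.cumsum(np.sin(th))],1)*1e-3+[x0,y0]
    return s*1e-3,xy,th
E
python3 - <<'E'
from h import *
from scipy.optimize import least_squares
from scipy.spatial import cKDTree
np.set_printoptions(precision=4,suppress=True)
allp=[]
for c in("top","side"):
    f=dict(np.load(c+"0.npz"));W=cloud(f)
    m=(W[...,2]>.125)&(W[...,2]<.155)&(W[...,0]>.4)&(W[...,0]<.65)&(W[...,1]>-.16)&(W[...,1]<.21)
    dark=f["color"].max(-1)<90
    P=W[m&dark];print(c,len(P),P[:,2].mean(),np.percentile(P[:,2],[5,50,95]));allp.append(P)
    Q=W[m&~dark];print("bright",len(Q));
    col=f["color"]
    if c=="top":
        cr=cv2.resize(col[180:260,225:415],None,fx=4,fy=4,interpolation=cv2.INTER_CUBIC);cv2.imwrite("pics/crop.png",cr[:,:,::-1])
        for v in range(228,243,3): print(v,[tuple(np.round(W[v,u],3)) for u in (355,365,370,380,390,396)])
for name,P in zip(("top","side","both"),allp+[np.vstack(allp)]):
    def r(p):
        s,xy,th=path(p);return cKDTree(xy).query(P[:,:2])[0]
    o=least_squares(r,[.482,-.232,1.57,1.05,1.05],loss="soft_l1",f_scale=.004,diff_step=1e-3)
    print(name,o.x,np.degrees(o.x[2:]),np.sqrt(np.mean(o.fun**2)))
E
```

```text
top 504 0.1447955947725743 [0.1395 0.1449 0.1495]
bright 112
228 [(np.float64(0.513), np.float64(-0.119), np.float64(0.016)), (np.float64(0.512), np.float64(-0.151), np.float64(0.018)), (np.float64(0.512), np.float64(-0.167), np.float64(0.022)), (np.float64(0.502), np.float64(-0.189), np.float64(0.096)), (np.float64(0.501), np.float64(-0.219), np.float64(0.099)), (np.float64(0.493), np.float64(-0.226), np.float64(0.158))]
231 [(np.float64(0.503), np.float64(-0.119), np.float64(0.021)), (np.float64(0.503), np.float64(-0.151), np.float64(0.018)), (np.float64(0.502), np.float64(-0.167), np.float64(0.019)), (np.float64(0.485), np.float64(-0.179), np.float64(0.16)), (np.float64(0.485), np.float64(-0.209), np.float64(0.157)), (np.float64(0.485), np.float64(-0.227), np.float64(0.156))]
234 [(np.float64(0.479), np.float64(-0.108), np.float64(0.143)), (np.float64(0.478), np.float64(-0.137), np.float64(0.148)), (np.float64(0.476), np.float64(-0.15), np.float64(0.164)), (np.float64(0.478), np.float64(-0.181), np.float64(0.147)), (np.float64(0.477), np.float64(-0.209), np.float64(0.154)), (np.fl
[... 426 characters left out ...]
.float64(0.474), np.float64(-0.118), np.float64(0.021)), (np.float64(0.474), np.float64(-0.15), np.float64(0.018)), (np.float64(0.474), np.float64(-0.167), np.float64(0.016)), (np.float64(0.465), np.float64(-0.187), np.float64(0.098)), (np.float64(0.465), np.float64(-0.218), np.float64(0.094)), (np.float64(0.461), np.float64(-0.229), np.float64(0.137))]
side 248 0.14259316058569937 [0.1375 0.1429 0.1474]
bright 422
top [ 0.4977 -0.2319  1.7151  1.1448  1.1448] [98.2687 65.5898 65.5898] 0.00515307341115411
side [ 0.4889 -0.2284  1.6761  1.0677  1.0677] [96.0314 61.1729 61.1729] 0.0039430023470529395
both [ 0.4971 -0.2302  1.7164  1.1438  1.1438] [98.3429 65.5348 65.5348] 0.0053516629121425205
```

View pics/crop.png

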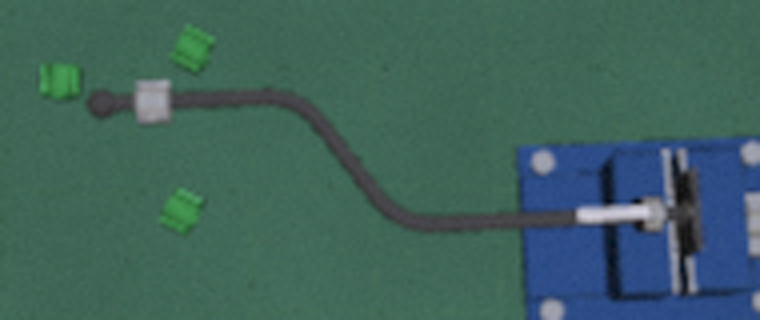

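The crop confirms it: the steel barrel on the bar at crop (152,101), just inside the end ball at (100,103). The catch strip and collar lie at (580–660,213). I'll refit using silhouette rays intersected with the axis plane.

```bash
cat >> h.py <<'E'
def path(p,smax=.5):
    x0,y0,yaw,a1,a2=p
    s=np.arange(0,smax,.0005)
    b2=.185+.05*a1+.07
    th=yaw-np.clip(s-.185,0,.05*a1)/.05+np.clip(s-b2,0,.05*a2)/.05
    xy=np.stack([np.cumsum(np.cos(th)),np.cumsum(np.sin(th))],1)*.0005+[x0,y0]
    return s,xy,th
def plane(f,uv,z=.14):
    K=f["intrinsics"];T=f["world_from_camera"];uv=np.asarray(uv,float)
    d=np.stack([(uv[:,0]-K[0,2])/K[0,0],-(uv[:,1]-K[1,2])/K[1,1],-np.ones(len(uv))],1)@T[:3,:3].T
    return T[:3,3]+d*((z-T[2,3])/d[:,2])[:,None]
E
python3 - <<'E'
from h import *
from scipy.optimize import least_squares
from scipy.spatial import cKDTree
np.set_printoptions(precision=4,suppress=True)
allp=[]
p0=[.478,-.23,1.58,1.05,1.05]
for c in("top","side"):
    f=dict(np.load(c+"0.npz"));col=f["color"].astype(int)
    v,u=np.mgrid[0:400,0:640];X=plane(f,np.stack([u.ravel(),v.ravel()],1)).reshape(400,640,3)
    hsv=cv2.cvtColor(f["color"],cv2.COLOR_RGB2HSV)
    bar=(hsv[...,1]<60)&(hsv[...,2]<110)
    s,xy,th=path(p0);d=cKDTree(xy).query(X[...,:2].reshape(-1,2))[0].reshape(400,640)
    m=bar&(d<.03)&(X[...,1]>-.09)&(X[...,1]<.17)
    P=X[m];print(c,len(P));allp.append(P)
    br=(hsv[...,1]<60)&(hsv[...,2]>=125)&(d<.03)&(X[...,1]>-.22)
    B=X[br];k=B[:,1]>.1;print("hanger px",k.sum(),B[k].mean(0),B[k].min(0),B[k].max(0));k=B[:,1]<0;print("catch",k.sum(),B[k].min(0),B[k].max(0))
for name,P in zip(("top","side","both"),allp+[np.vstack(allp)]):
    r=lambda p:np.r_[cKDTree(path(p)[1]).query(P[:,:2])[0],(np.array(p[3:])-1.05)*.02,(p[1]+.231)*1]
    o=least_squares(r,p0,loss="soft_l1",f_scale=.005,diff_step=1e-3)
    print(name,o.x,np.degrees(o.x[2:]),np.sqrt(np.mean(o.fun**2)))
for c in("top","side"):
    print(c,[(np.round(o["at"],4),round(o["p"],2)) for o in place_of(c,"bar_root")+place_of(c,"inner_bend")+[h for h in place_of(c,"hanger_mid") if h["at"][2]>.1]])
E
```

```text
top 371
hanger px 79 [0.5704 0.1638 0.14  ] [0.5563 0.1511 0.14  ] [0.5837 0.1748 0.14  ]
catch 124 [ 0.4488 -0.2199  0.14  ] [ 0.5079 -0.1494  0.14  ]
side 316
hanger px 96 [0.5719 0.1571 0.14  ] [0.5553 0.1403 0.14  ] [0.5878 0.1945 0.14  ]
catch 57 [ 0.4544 -0.2195  0.14  ] [ 0.5062 -0.1651  0.14  ]
top [ 0.4825 -0.2298  1.6109  0.9734  0.9795] [92.296  55.7721 56.1204] 0.003421862704611283
side [ 0.484  -0.2308  1.614   0.9787  0.9722] [92.4726 56.073  55.7012] 0.003958411962252091
both [ 0.4832 -0.2303  1.6124  0.9767  0.9793] [92.383  55.9628 56.1116] 0.0037385586692030926
top [(array([ 0.4833, -0.2316,  0.1411]), 0.62), (array([ 0.5241, -0.0443,  0.1419]), 0.95), (array([0.5693, 0.1645, 0.1351]), 0.4)]
side [(array([ 0.4775, -0.2351,  0.1412]), 0.82), (array([ 0.525 , -0.0435,  0.1426]), 0.75), (array([0.5721, 0.1647, 0.1392]), 0.62)]
```

```bash
cat > plan.py <<'E'
# cmd pose = x,y,z,yaw(tool x axis, deg); rows printed in jog units
import json,sys
from h import *
BAR=[.4832,-.2303,1.6124,.9767,.9793]
try: cmd=np.array(json.load(open("cmd.json")))
except OSError: cmd=None
def measured():
    st=state();q=st["tool_rot"];yaw=2*np.degrees(np.arctan2(q[2],q[1]))
    return np.r_[st["tool_pos"],yaw],st
def rep():
    m,st=measured()
    np.set_printoptions(precision=4,suppress=True)
    y=np.radians(m[3]);F=st["contact_force"];T=st["ft_torque"]
    e=m-cmd if cmd is not None else 0*m
    ex=np.array([np.cos(y),np.sin(y)]);ey=np.array([np.sin(y),-np.cos(y)])
    print("t",round(st["time"],2),"meas",m,"err mm tool x,y,z,yaw",np.round([e[:2]@ex*1e3,e[:2]@ey*1e3,e[2]*1e3,(e[3]+180)%360-180],1),"| F tool x,y,up",np.round([F[:2]@ex,F[:2]@ey,F[2]],1),"Tz",T[2],"w",st["gripper_width"],st["grasp_force"])
def rows(targets,g,c=None):
    c=cmd if c is None else c
    y=np.radians(c[3]);ex=np.array([np.cos(y),np.sin(y)]);ey=np.array([np.sin(y),-np.cos(y)])
    out=[]
    for t in targets:
        d=np.array(t)-c
        out.append(np.round([d[:2]@ex/.5,d[:2]@ey/.5,-d[2]/.5,0,0,-np.radians((d[3]+180)%360-180)/1.5],3))
    o=out[-1]
    n=np.array([*(c[:2]+.5*(o[0]*ex+o[1]*ey)),c[2]-.5*o[2],c[3]-np.degrees(o[5]*1.5)])
    print("; ".join(f"{g} "+" ".join(f"{v:g}" for v in o) for o in out))
    json.dump(list(n),open("cmd.json","w"))
    return n
E
python3 - <<'E'
import plan;from plan import *
m,_=measured();plan.cmd=m;rep();c=m
T=np.array([.571,.164,.231,92.4])
n=13;P=[m+(T-m)*min(1,(i+1)/n) for i in range(15)]
for k in range(3): c=rows(P[5*k:5*k+5],100,c)
print(c)
E
```

```text
t 1.0 meas [ 0.1929 -0.5945  0.2313 17.9782] err mm tool x,y,z,yaw [0. 0. 0. 0.] | F tool x,y,up [-0.4 -0.2 -0.2] Tz -0.0071636625337812565 w 1.0005846283082847 0.0
100 0.091 -0.093 0 0 0 -0.067; 100 0.183 -0.186 0 0 0 -0.133; 100 0.274 -0.279 0 0 0 -0.2; 100 0.365 -0.372 0 0 0 -0.266; 100 0.457 -0.465 0 0 0 -0.333
100 0.125 -0.038 0 0 0 -0.067; 100 0.249 -0.076 0 0 0 -0.133; 100 0.374 -0.114 0 0 0 -0.2; 100 0.499 -0.152 0 0 0 -0.266; 100 0.624 -0.19 0 0 0 -0.333
100 0.127 0.026 0.001 0 0 -0.067; 100 0.255 0.053 0.001 0 0 -0.133; 100 0.383 0.079 0.001 0 0 -0.2; 100 0.383 0.079 0.001 0 0 -0.2; 100 0.383 0.079 0.001 0 0 -0.2
[ 0.5709  0.1643  0.2308 92.4054]
```

jog_arm --motion "100 0.08 -0.08 0 0 0 -0.067; 100 0.165 -0.17 0 0 0 -0.133; 100 0.25 -0.255 0 0 0 -0.2; 100 0.335 -0.34 0 0 0 -0.266; 100 0.42 -0.425 0 0 0 -0.333"

```text
time: 1.62
tool_pos: [0.3276, -0.3258, 0.2315]
tool_rot: [0.0, 0.918, 0.397, 0.0]
contact_force: [-0.1, 0.3, 0.3]
gripper_width: 1.004
grasp_force: 0.0
```

jog_arm --motion "100 0.11 -0.035 0 0 0 -0.067; 100 0.23 -0.07 0 0 0 -0.133; 100 0.35 -0.105 0 0 0 -0.2; 100 0.465 -0.14 0 0 0 -0.266; 100 0.58 -0.175 0 0 0 -0.333"

```text
time: 2.25
tool_pos: [0.4634, -0.0547, 0.2318]
tool_rot: [0.001, 0.791, 0.612, 0.0]
contact_force: [0.3, -0.0, 0.3]
gripper_width: 1.001
grasp_force: 0.0
```

```bash
python3 - <<'E'
import plan;from plan import *
m,_=measured();plan.cmd=m;rep()
T=np.array([.571,.164,.2,92.4])
rows([m+(T-m)*min(1,(i+1)/4) for i in range(5)],100,m)
E
```

```text
t 2.25 meas [ 0.4634 -0.0547  0.2318 75.4146] err mm tool x,y,z,yaw [0. 0. 0. 0.] | F tool x,y,up [0.  0.3 0.3] Tz 0.01785139286891771 w 1.0006928827946175 0.0
100 0.119 0.025 0.016 0 0 -0.049; 100 0.239 0.049 0.032 0 0 -0.099; 100 0.358 0.074 0.048 0 0 -0.148; 100 0.478 0.098 0.064 0 0 -0.198; 100 0.478 0.098 0.064 0 0 -0.198
```

jog_arm --motion "100 0.12 0.025 0.016 0 0 -0.049; 100 0.24 0.049 0.032 0 0 -0.099; 100 0.36 0.074 0.048 0 0 -0.148; 100 0.478 0.098 0.064 0 0 -0.198; 100 0.478 0.098 0.064 0 0 -0.198"

```text
time: 2.88
tool_pos: [0.5713, 0.1651, 0.1976]
tool_rot: [-0.001, 0.691, 0.722, -0.001]
contact_force: [-0.5, -0.8, -0.1]
gripper_width: 0.995
grasp_force: 0.0
```

```bash
python3 - <<'E'
import plan;from plan import *
rep();m,_=measured()
for c in("top","side"):
    f=grab_frame(c);np.savez(c+"1.npz",**f)
    print(c,[(np.round(o["at"],4),round(o["p"],2)) for o in place_of(c,"hanger_mid") if o["at"][2]>.1])
save(f,"side1.png")
T=np.array([.571,.164,.115,92.4])
rows([m+(T-m)*min(1,(i+1)/4) for i in range(5)],100,m)
E
```

```text
t 2.88 meas [ 0.5713  0.1651  0.1976 92.5174] err mm tool x,y,z,yaw [ 0.9  0.3 -2.1  0.1] | F tool x,y,up [-0.7 -0.5 -0.1] Tz 0.00166557102046295 w 0.9945806192972789 0.0
top []
side [(array([0.5693, 0.1642, 0.1392]), 0.49)]
100 -0.001 -0 0.041 0 0 0; 100 -0.001 -0 0.083 0 0 0.001; 100 -0.002 -0 0.124 0 0 0.001; 100 -0.002 -0.001 0.165 0 0 0.001; 100 -0.002 -0.001 0.165 0 0 0.001
```

View pics/side1.png

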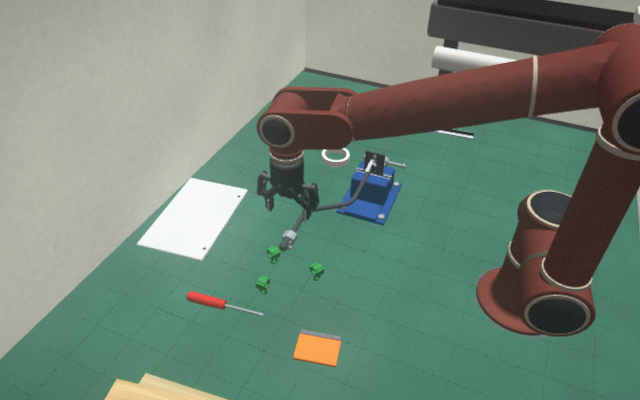

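The side view shows the open fingers at (265,205) and (312,210), straddling the hanger at (289,239). Next I'll go down and close.

jog_arm --motion "100 -0.002 0 0.04 0 0 0; 100 -0.002 -0.001 0.08 0 0 0; 100 -0.002 -0.001 0.12 0 0 0; 100 -0.002 -0.001 0.165 0 0 0; 100 -0.002 -0.001 0.165 0 0 0"

```text
time: 3.7
tool_pos: [0.5683, 0.1603, 0.113]
tool_rot: [-0.002, 0.693, 0.721, -0.003]
contact_force: [0.6, -0.9, 0.4]
gripper_width: 0.998
grasp_force: 0.0
```

jog_arm --motion "32 0 0 0 0 0 0; 32 0 0 0 0 0 0; 32 0 0 0 0 0 0; 20 0 0 0 0 0 0; 20 0 0 0 0 0 0"

```text
time: 4.32
tool_pos: [0.5693, 0.161, 0.1174]
tool_rot: [-0.001, 0.693, 0.721, -0.001]
contact_force: [-5.3, -0.5, 4.3]
gripper_width: 0.34
grasp_force: 58.7
```

```bash
python3 - <<'E'
import plan;from plan import *
rep();m,st=measured();print(st["contact_force"])
s,xy,th=path(BAR)
i=np.argmin(abs(xy[:,1]-m[1]));print(s[i],xy[i],np.degrees(th[i]))
f=grab_frame("side");np.savez("side2.npz",**f)
print([(np.round(o["at"],4),round(o["p"],2)) for o in place_of("side","hanger_mid") if o["at"][2]>.1])
E
```

```text
t 4.33 meas [ 0.5693  0.161   0.1174 92.2497] err mm tool x,y,z,yaw [-3.  -1.6  2.3 -0.2] | F tool x,y,up [-0.3 -5.3  4.3] Tz 0.006383731872968769 w 0.34032039567034006 58.71811928227544
[-5.278  -0.505   4.3201]
0.4325 [0.5688 0.161 ] 92.53268391362795
[(array([0.5711, 0.1626, 0.1395]), 0.59)]
```

jog_arm --motion "20 0 -0.001 -0.002 0 0 0; 20 0 -0.003 -0.005 0 0 0; 20 0 -0.003 -0.005 0 0 0; 20 0 -0.003 -0.005 0 0 0; 20 0 -0.003 -0.005 0 0 0"

```text
time: 5.05
tool_pos: [0.5692, 0.1608, 0.1193]
tool_rot: [0.0, 0.693, 0.721, 0.0]
contact_force: [-0.2, -0.9, -0.6]
gripper_width: 0.344
grasp_force: 59.2
```

```bash
python3 - <<'E'
from plan import *
rep()
E
```

```text
t 5.05 meas [ 0.5692  0.1608  0.1193 92.2331] err mm tool x,y,z,yaw [-3.2 -1.7  4.1 -0.2] | F tool x,y,up [-0.9 -0.3 -0.6] Tz 0.0576432129802896 w 0.3444724633263317 59.15134655311704
```

```bash
cat >> plan.py <<'E'
def along(s0,s1,c,z=.1203,off=.0015,n=4,lat=0.,bar=BAR):
    s,xy,th=path(bar);P=[]
    for i in range(5):
        q=s0+(s1-s0)*min(1,(i+1)/n);t=np.interp(q,s,th)
        p=np.array([np.interp(q,s,xy[:,k]) for k in(0,1)])-off*np.array([np.cos(t),np.sin(t)])+lat*np.array([np.sin(t),-np.cos(t)])
        P.append([*p,z,np.degrees(t)])
    return rows(P,20,c)
E
python3 - <<'E'
from plan import *
m,_=measured();c=m;s0=.434
for s1 in (.419,.399,.375,.355,.335,.311,.287,.267,.247,.227,.207,.187,.163,.139):
    print(s0,"->",s1,end=": ");c=along(s0,s1,c);s0=s1;print(np.round(c,4))
E
```

```text
0.434 -> 0.419: 20 -0.007 -0.001 -0.002 0 0 -0.003; 20 -0.015 -0.001 -0.002 0 0 -0.003; 20 -0.022 -0.001 -0.002 0 0 -0.003; 20 -0.03 -0.001 -0.002 0 0 -0.003; 20 -0.03 -0.001 -0.002 0 0 -0.003
[ 0.5693  0.1458  0.1203 92.491 ]
0.419 -> 0.399: 20 -0.01 0 -0 0 0 -0; 20 -0.02 0 -0 0 0 -0; 20 -0.03 0 -0 0 0 -0; 20 -0.04 0 -0 0 0 -0; 20 -0.04 0 -0 0 0 -0
[ 0.5702  0.1258  0.1203 92.491 ]
0.399 -> 0.375: 20 -0.012 0 -0 0 0 -0; 20 -0.024 0 -0 0 0 -0; 20 -0.036 0 -0 0 0 -0; 20 -0.048 0 -0 0 0 -0; 20 -0.048 0 -0 0 0 -0
[ 0.5712  0.1018  0.1203 92.491 ]
0.375 -> 0.355: 20 -0.01 0 -0 0 0 -0; 20 -0.02 0 -0 0 0 -0; 20 -0.03 0 -0 0 0 -0; 20 -0.04 0 -0 0 0 -0; 20 -0.04 0 -0 0 0 -0
[5.7210e-01 8.1800e-02 1.2030e-01 9.2491e+01]
0.355 -> 0.335: 20 -0.01 0 -0 0 0 0.037; 20 -0.019 -0.001 -0 0 0 0.104; 20 -0.029 -0.003 -0 0 0 0.17; 20 -0.039 -0.007 -0 0 0 0.237; 20 -0.039 -0.007 -0 0 0 0.237
[5.69400e-01 6.22000e-02 1.20300e-01 7.21223e+01]
0.335 -> 0.311: 20 -0.012 -0.001 -0 0 0 0.08; 20 -0.023 -0.003 -0 0 0 0.16; 20 -0.035 -0.007 -0 0 0 0.24; 20 -0.045 -0.012 -0 0 0 0.32; 20 -0.045 -0.012 -0 0 0 0.32
[
[... 956 characters left out ...]
-0.039 0.009 -0 0 0 -0.266
[ 4.78900e-01 -2.50000e-02  1.20300e-01  6.71376e+01]
0.207 -> 0.187: 20 -0.01 0.001 -0 0 0 -0.067; 20 -0.02 0.002 -0 0 0 -0.134; 20 -0.029 0.005 -0 0 0 -0.2; 20 -0.039 0.009 -0 0 0 -0.267; 20 -0.039 0.009 -0 0 0 -0.267
[ 4.75400e-01 -4.47000e-02  1.20300e-01  9.00845e+01]
0.187 -> 0.163: 20 -0.012 0.001 -0 0 0 -0.027; 20 -0.023 0.001 -0 0 0 -0.027; 20 -0.035 0.002 -0 0 0 -0.027; 20 -0.047 0.002 -0 0 0 -0.027; 20 -0.047 0.002 -0 0 0 -0.027
[ 4.7650e-01 -6.8200e-02  1.2030e-01  9.2405e+01]
0.163 -> 0.139: 20 -0.012 -0 -0 0 0 0; 20 -0.024 -0 -0 0 0 0; 20 -0.036 -0 -0 0 0 0; 20 -0.048 -0 -0 0 0 0; 20 -0.048 -0 -0 0 0 0
[ 4.7750e-01 -9.2200e-02  1.2030e-01  9.2405e+01]
```

jog_arm --motion "20 -0.007 -0.001 -0.002 0 0 -0.002; 20 -0.015 -0.001 -0.002 0 0 -0.002; 20 -0.022 -0.001 -0.002 0 0 -0.002; 20 -0.03 -0.001 -0.002 0 0 -0.002; 20 -0.03 -0.001 -0.002 0 0 -0.002"

```text
time: 5.68
tool_pos: [0.5693, 0.1455, 0.1203]
tool_rot: [-0.0, 0.692, 0.722, -0.0]
contact_force: [-0.3, -0.3, -1.8]
gripper_width: 0.343
grasp_force: 59.2
```

jog_arm --motion "20 -0.01 0 0 0 0 0; 20 -0.02 0 0 0 0 0; 20 -0.03 0 0 0 0 0; 20 -0.04 0 0 0 0 0; 20 -0.04 0 0 0 0 0"

```text
time: 6.3
tool_pos: [0.5701, 0.1254, 0.1203]
tool_rot: [-0.0, 0.692, 0.722, 0.0]
contact_force: [0.1, -0.1, -0.7]
gripper_width: 0.346
grasp_force: 59.2
```

jog_arm --motion "20 -0.012 0 0 0 0 0; 20 -0.024 0 0 0 0 0; 20 -0.036 0 0 0 0 0; 20 -0.048 0 0 0 0 0; 20 -0.048 0 0 0 0 0"

```text
time: 6.92
tool_pos: [0.5711, 0.1014, 0.1203]
tool_rot: [-0.0, 0.692, 0.722, 0.0]
contact_force: [-0.1, -0.2, -1.7]
gripper_width: 0.343
grasp_force: 59.2
```

jog_arm --motion "20 -0.01 0 0 0 0 0; 20 -0.02 0 0 0 0 0; 20 -0.03 0 0 0 0 0; 20 -0.04 0 0 0 0 0; 20 -0.04 0 0 0 0 0"

```text
time: 7.55
tool_pos: [0.5719, 0.0814, 0.1203]
tool_rot: [-0.0, 0.692, 0.722, -0.0]
contact_force: [-1.4, -0.6, -0.9]
gripper_width: 0.343
grasp_force: 59.2
```

jog_arm --motion "20 -0.01 0 0 0 0 0.037; 20 -0.019 -0.001 0 0 0 0.104; 20 -0.029 -0.003 0 0 0 0.17; 20 -0.039 -0.007 0 0 0 0.237; 20 -0.039 -0.007 0 0 0 0.237"

```text
time: 8.18
tool_pos: [0.5685, 0.062, 0.1198]
tool_rot: [-0.0, 0.808, 0.589, -0.001]
contact_force: [-2.0, -1.4, -1.8]
gripper_width: 0.343
grasp_force: 59.3
```

```bash
python3 - <<'E'
from plan import *
rep()
E
```

```text
t 8.18 meas [ 0.5685  0.062   0.1198 72.1018] err mm tool x,y,z,yaw [174.7  39.2  -0.4 -20.3] | F tool x,y,up [-2.  -1.5 -1.8] Tz 0.07950869475332661 w 0.3428932037663384 59.2687679361552
```

jog_arm --motion "20 -0.012 -0.001 0 0 0 0.08; 20 -0.023 -0.003 0 0 0 0.16; 20 -0.035 -0.007 0 0 0 0.24; 20 -0.045 -0.012 0 0 0 0.32; 20 -0.045 -0.012 0 0 0 0.32"

```text
time: 8.8
tool_pos: [0.5557, 0.0429, 0.1199]
tool_rot: [-0.001, 0.925, 0.38, -0.001]
contact_force: [-4.2, 0.3, -1.4]
gripper_width: 0.343
grasp_force: 59.4
```

```bash
python3 - <<'E'
from plan import *
rep()
E
```

```text
t 8.8 meas [ 0.5557  0.0429  0.1199 44.701 ] err mm tool x,y,z,yaw [150.6 -41.   -0.4 -47.7] | F tool x,y,up [-2.8 -3.2 -1.4] Tz 0.07127413703290317 w 0.3428418897547926 59.368694415315986
```

jog_arm --motion "20 -0.012 -0.003 0 0 0 0.08; 20 -0.024 -0.006 0 0 0 0.095; 20 -0.036 -0.008 0 0 0 0.095; 20 -0.048 -0.01 0 0 0 0.095; 20 -0.048 -0.01 0 0 0 0.095"

```text
time: 9.43
tool_pos: [0.5358, 0.0291, 0.1204]
tool_rot: [0.0, 0.95, 0.312, 0.0]
contact_force: [0.3, -0.1, -1.1]
gripper_width: 0.341
grasp_force: 59.4
```

```bash
python3 - <<'E'
from plan import *
rep()
E
```

```text
t 9.43 meas [ 0.5358  0.0291  0.1204 36.3869] err mm tool x,y,z,yaw [118.9 -63.    0.1 -56. ] | F tool x,y,up [ 0.2  0.2 -1.1] Tz 0.009560459734119195 w 0.34081675437078224 59.36125854961574
```

jog_arm --motion "20 -0.01 0 0 0 0 0; 20 -0.02 0 0 0 0 0; 20 -0.03 0 0 0 0 0; 20 -0.04 0 0 0 0 0; 20 -0.04 0 0 0 0 0"

```text
time: 10.05
tool_pos: [0.5196, 0.0174, 0.1203]
tool_rot: [-0.0, 0.95, 0.312, 0.0]
contact_force: [-0.0, 0.6, -0.6]
gripper_width: 0.346
grasp_force: 59.4
```

jog_arm --motion "20 -0.01 0 0 0 0 0; 20 -0.02 0 0 0 0 0; 20 -0.03 0 0 0 0 0; 20 -0.04 0 0 0 0 0; 20 -0.04 0 0 0 0 0"

```text
time: 10.68
tool_pos: [0.5035, 0.0055, 0.1203]
tool_rot: [0.0, 0.95, 0.312, 0.0]
contact_force: [0.6, -0.1, -1.0]
gripper_width: 0.344
grasp_force: 59.4
```

```bash
python3 - <<'E'
from plan import *
rep();m,_=measured()
c=np.r_[m[:2],.1203,36.4]
along(.247,.227,c)
s,xy,th=path(BAR);i=np.argmin(np.hypot(*(xy-m[:2]).T));print(s[i],(m[:2]-xy[i])*1e3)
E
```

```text
t 10.68 meas [ 0.5035  0.0055  0.1203 36.3456] err mm tool x,y,z,yaw [ 78.8 -63.2   0.  -56.1] | F tool x,y,up [ 0.4  0.4 -1. ] Tz -0.010393390888689246 w 0.34416519249749633 59.36023500747979
20 -0.009 0.004 -0 0 0 -0; 20 -0.019 0.004 -0 0 0 -0; 20 -0.029 0.004 -0 0 0 -0.025; 20 -0.039 0.006 -0 0 0 -0.091; 20 -0.039 0.006 -0 0 0 -0.091
0.245 [-1.442   1.5919]
```

jog_arm --motion "20 -0.01 0.001 0 0 0 0; 20 -0.02 0.001 0 0 0 0; 20 -0.03 0.002 0 0 0 -0.025; 20 -0.039 0.003 0 0 0 -0.091; 20 -0.039 0.003 0 0 0 -0.091"

```text
time: 11.3
tool_pos: [0.4887, -0.0073, 0.1202]
tool_rot: [-0.0, 0.927, 0.375, -0.0]
contact_force: [0.9, -0.2, -1.3]
gripper_width: 0.348
grasp_force: 59.4
```

```bash
python3 - <<'E'
from plan import *
rep();m,_=measured()
print("nominal s=.227 target 0.4897 -.0081 44.28")
E
```

```text
t 11.3 meas [ 0.4887 -0.0073  0.1202 44.103 ] err mm tool x,y,z,yaw [ 0.2 -1.5 -0.1 -0.1] | F tool x,y,up [ 0.5  0.8 -1.3] Tz 0.01507224323894373 w 0.3479845554285393 59.36172659508884
nominal s=.227 target 0.4897 -.0081 44.28
```

jog_arm --motion "20 -0.01 0.001 0 0 0 -0.066; 20 -0.02 0.004 0 0 0 -0.133; 20 -0.03 0.006 0 0 0 -0.2; 20 -0.039 0.01 0 0 0 -0.266; 20 -0.039 0.01 0 0 0 -0.266"

```text
time: 11.92
tool_pos: [0.4785, -0.0244, 0.1203]
tool_rot: [0.0, 0.834, 0.551, 0.0]
contact_force: [-0.1, -0.2, -1.7]
gripper_width: 0.342
grasp_force: 59.4
```

```bash
python3 - <<'E'
from plan import *
rep();m,_=measured()
along(.207,.187,np.r_[m[:2],.1203,67.1])
E
```

```text
t 11.93 meas [ 0.4785 -0.0244  0.1203 66.8881] err mm tool x,y,z,yaw [-18.9  -4.    0.   22.7] | F tool x,y,up [-0.2  0.  -1.7] Tz 0.01920061994912296 w 0.34216889226139585 59.352335119619966
20 -0.011 0.002 -0 0 0 -0.068; 20 -0.02 0.004 -0 0 0 -0.134; 20 -0.03 0.006 -0 0 0 -0.201; 20 -0.039 0.01 -0 0 0 -0.268; 20 -0.039 0.01 -0 0 0 -0.268
```

jog_arm --motion "20 -0.01 0.001 0 0 0 -0.067; 20 -0.02 0.003 0 0 0 -0.134; 20 -0.03 0.006 0 0 0 -0.2; 20 -0.039 0.01 0 0 0 -0.268; 20 -0.039 0.01 0 0 0 -0.268"

```text
time: 12.55
tool_pos: [0.4756, -0.0442, 0.1203]
tool_rot: [0.0, 0.708, 0.706, 0.0]
contact_force: [-0.3, -0.0, -2.1]
gripper_width: 0.348
grasp_force: 59.3
```

```bash
python3 - <<'E'
from plan import *
rep();m,_=measured()
c=np.r_[m[:2],.1203,90.1]
c=along(.187,.163,c);along(.163,.139,c)
E
```

```text
t 12.55 meas [ 0.4756 -0.0442  0.1203 89.8851] err mm tool x,y,z,yaw [ 0.1  0.1  0.  -0.2] | F tool x,y,up [-0.  -0.3 -2.1] Tz 0.024148132932737394 w 0.34765789798602015 59.3418063595891
20 -0.013 0 -0 0 0 -0.027; 20 -0.025 0.001 -0 0 0 -0.027; 20 -0.037 0.001 -0 0 0 -0.027; 20 -0.049 0.002 -0 0 0 -0.027; 20 -0.049 0.002 -0 0 0 -0.027
20 -0.012 -0 -0 0 0 0; 20 -0.024 -0 -0 0 0 0; 20 -0.036 -0 -0 0 0 0; 20 -0.048 -0 -0 0 0 0; 20 -0.048 -0 -0 0 0 0
```

jog_arm --motion "20 -0.012 0 0 0 0 -0.027; 20 -0.024 0.001 0 0 0 -0.027; 20 -0.036 0.002 0 0 0 -0.027; 20 -0.048 0.002 0 0 0 -0.027; 20 -0.048 0.002 0 0 0 -0.027"

```text
time: 13.18
tool_pos: [0.4766, -0.0685, 0.1204]
tool_rot: [0.0, 0.693, 0.721, 0.0]
contact_force: [0.3, -0.2, -1.3]
gripper_width: 0.345
grasp_force: 59.3
```

jog_arm --motion "20 -0.012 0 0 0 0 0; 20 -0.024 0 0 0 0 0; 20 -0.036 0 0 0 0 0; 20 -0.048 0 0 0 0 0; 20 -0.048 0 0 0 0 0"

```text
time: 13.8
tool_pos: [0.4776, -0.0926, 0.1203]
tool_rot: [0.0, 0.692, 0.722, 0.0]
contact_force: [-0.6, -0.2, -1.2]
gripper_width: 0.344
grasp_force: 59.3
```

```bash
python3 - <<'E'
from plan import *
rep()
f=grab_frame("side");np.savez("side3.npz",**f)
W=cloud(f);hsv=cv2.cvtColor(f["color"],cv2.COLOR_RGB2HSV)
cr=f["color"][120:220,280:440];cv2.imwrite("pics/c3.png",cv2.resize(cr,None,fx=5,fy=5,interpolation=cv2.INTER_CUBIC)[:,:,::-1])
f0=dict(np.load("side0.npz"));cr=f0["color"][140:200,340:410];cv2.imwrite("pics/c0.png",cv2.resize(cr,None,fx=8,fy=8,interpolation=cv2.INTER_CUBIC)[:,:,::-1])
E
```

```text
t 13.8 meas [ 0.4776 -0.0926  0.1203 92.3602] err mm tool x,y,z,yaw [ 0.  -0.1  0.  -0.1] | F tool x,y,up [-0.1 -0.6 -1.2] Tz 0.01044049502961768 w 0.34370403535728367 59.33596492744982
```

View pics/c3.png

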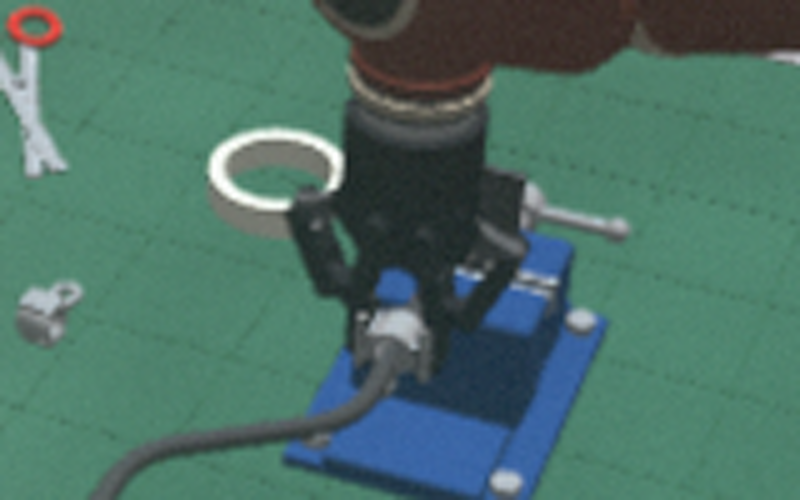

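View pics/c0.png

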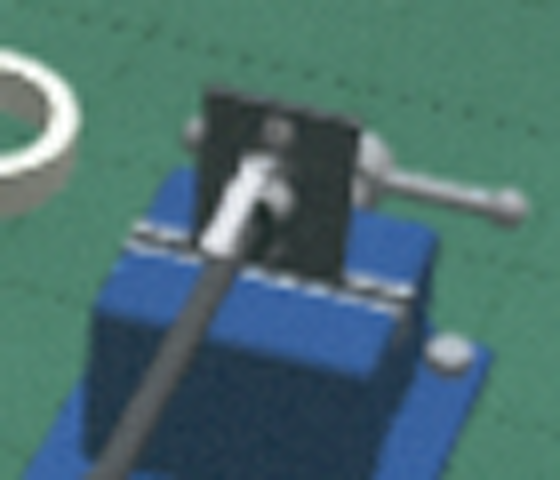

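The crop shows the hanger held square on the inner leg at crop (395,325). The catch strip tip, at (215,245) in the earlier crop, is still clear of it. I'll run in to the catch, then ease.

jog_arm --motion "20 -0.014 0 0 0 0 0; 20 -0.028 0 0 0 0 0; 20 -0.042 0 0 0 0 0; 20 -0.056 0 0 0 0 0; 20 -0.064 0 0 0 0 0"

```text
time: 14.48
tool_pos: [0.4789, -0.1247, 0.1203]
tool_rot: [-0.0, 0.692, 0.722, 0.0]
contact_force: [0.3, -0.8, -2.0]
gripper_width: 0.343
grasp_force: 59.3
```

jog_arm --motion "20 -0.004 0 0 0 0 0; 20 -0.008 0 0 0 0 0; 20 -0.012 0 0 0 0 0; 20 -0.016 0 0 0 0 0; 20 -0.02 0 0 0 0 0"

```text
time: 15.1
tool_pos: [0.4793, -0.1342, 0.1203]
tool_rot: [0.0, 0.692, 0.722, 0.0]
contact_force: [0.0, 0.2, -2.3]
gripper_width: 0.341
grasp_force: 59.3
```

jog_arm --motion "20 -0.004 0 0 0 0 0; 20 -0.008 0 0 0 0 0; 20 -0.012 0 0 0 0 0; 20 -0.016 0 0 0 0 0; 20 -0.02 0 0 0 0 0"

```text
time: 15.72
tool_pos: [0.4797, -0.1442, 0.1203]
tool_rot: [-0.0, 0.692, 0.722, -0.0]
contact_force: [0.3, -0.7, -1.2]
gripper_width: 0.344
grasp_force: 59.3
```

jog_arm --motion "20 -0.003 0 0 0 0 0; 20 -0.006 0 0 0 0 0; 20 -0.009 0 0 0 0 0; 20 -0.012 0 0 0 0 0; 20 -0.012 0 0 0 0 0"

```text
time: 16.35
tool_pos: [0.4798, -0.15, 0.1201]
tool_rot: [-0.0, 0.692, 0.722, -0.0]
contact_force: [-0.6, 2.5, -2.8]
gripper_width: 0.345
grasp_force: 59.3
```

jog_arm --motion "20 -0.003 0 0 0 0 0; 20 -0.006 0 0 0 0 0; 20 -0.009 0 0 0 0 0; 20 -0.012 0 0 0 0 0; 20 -0.012 0 0 0 0 0"

```text
time: 16.98
tool_pos: [0.4803, -0.1568, 0.1205]
tool_rot: [0.001, 0.692, 0.722, -0.0]
contact_force: [-0.5, 0.0, -2.8]
gripper_width: 0.346
grasp_force: 59.4
```

jog_arm --motion "20 -0.004 0 0 0 0 0; 20 -0.008 0 0 0 0 0; 20 -0.012 0 0 0 0 0; 20 -0.016 0 0 0 0 0; 20 -0.016 0 0 0 0 0"

```text
time: 17.6
tool_pos: [0.4806, -0.1645, 0.1204]
tool_rot: [0.0, 0.692, 0.722, -0.0]
contact_force: [-0.3, 0.1, -3.9]
gripper_width: 0.342
grasp_force: 59.4
```

jog_arm --motion "20 -0.003 0 0 0 0 0; 20 -0.006 0 0 0 0 0; 20 -0.009 0 0 0 0 0; 20 -0.012 0 0 0 0 0; 20 -0.012 0 0 0 0 0"

```text
time: 18.23
tool_pos: [0.4808, -0.1703, 0.1204]
tool_rot: [0.0, 0.692, 0.722, -0.0]
contact_force: [-0.8, -0.1, -2.9]
gripper_width: 0.342
grasp_force: 59.4
```

jog_arm --motion "20 -0.003 0 0 0 0 0; 20 -0.006 0 0 0 0 0; 20 -0.009 0 0 0 0 0; 20 -0.012 0 0 0 0 0; 20 -0.012 0 0 0 0 0"

```text
time: 18.85
tool_pos: [0.4811, -0.1764, 0.1204]
tool_rot: [0.0, 0.692, 0.722, -0.0]
contact_force: [0.8, 0.2, -3.5]
gripper_width: 0.345
grasp_force: 59.4
```

jog_arm --motion "20 -0.002 0 0 0 0 0; 20 -0.004 0 0 0 0 0; 20 -0.006 0 0 0 0 0; 20 -0.008 0 0 0 0 0; 20 -0.008 0 0 0 0 0"

```text
time: 19.48
tool_pos: [0.4812, -0.1802, 0.1203]
tool_rot: [0.0, 0.692, 0.722, -0.0]
contact_force: [1.0, -0.4, -2.9]
gripper_width: 0.345
grasp_force: 59.4
```

jog_arm --motion "20 -0.002 0 0 0 0 0; 20 -0.004 0 0 0 0 0; 20 -0.006 0 0 0 0 0; 20 -0.006 0 0 0 0 0; 20 -0.006 0 0 0 0 0"

```text
time: 20.1
tool_pos: [0.4815, -0.1826, 0.1205]
tool_rot: [-0.0, 0.692, 0.722, 0.0]
contact_force: [-0.8, 5.4, -0.3]
gripper_width: 0.342
grasp_force: 59.8
```

jog_arm --motion "20 -0.002 0 0 0 0 0; 20 -0.004 0 0 0 0 0; 20 -0.006 0 0 0 0 0; 20 -0.006 0 0 0 0 0; 20 -0.006 0 0 0 0 0"

```text
time: 20.72
tool_pos: [0.4815, -0.1844, 0.1203]
tool_rot: [-0.001, 0.692, 0.722, 0.001]
contact_force: [-0.0, 9.0, 1.9]
gripper_width: 0.342
grasp_force: 59.8
```

jog_arm --motion "20 -0.001 0 0 0 0 0; 20 -0.002 0 0 0 0 0; 20 -0.002 0 0 0 0 0; 20 -0.002 0 0 0 0 0; 20 -0.002 0 0 0 0 0"

```text
time: 21.35
tool_pos: [0.4816, -0.1849, 0.1203]
tool_rot: [-0.002, 0.692, 0.722, 0.002]
contact_force: [-0.5, 11.8, 3.3]
gripper_width: 0.343
grasp_force: 59.9
```

jog_arm --motion "20 0.002 0 0 0 0 0; 20 0.004 0 0 0 0 0; 20 0.006 0 0 0 0 0; 20 0.008 0 0 0 0 0; 20 0.008 0 0 0 0 0"

```text
time: 21.98
tool_pos: [0.4815, -0.1828, 0.1203]
tool_rot: [-0.0, 0.692, 0.722, 0.0]
contact_force: [0.5, 4.8, 0.2]
gripper_width: 0.342
grasp_force: 59.7
```

jog_arm --motion "20 0.001 0 0 0 0 0; 20 0.002 0 0 0 0 0; 20 0.003 0 0 0 0 0; 20 0.003 0 0 0 0 0; 20 0.003 0 0 0 0 0"

```text
time: 22.6
tool_pos: [0.4814, -0.1821, 0.1204]
tool_rot: [0.001, 0.692, 0.722, -0.0]
contact_force: [2.0, -1.0, -2.2]
gripper_width: 0.339
grasp_force: 59.5
```

jog_arm --motion "20 0.001 0 0 0 0 0; 20 0.002 0 0 0 0 0; 20 0.002 0 0 0 0 0; 20 0.002 0 0 0 0 0; 20 0.002 0 0 0 0 0"

```text
time: 23.22
tool_pos: [0.4814, -0.1819, 0.1208]
tool_rot: [0.001, 0.692, 0.722, -0.001]
contact_force: [1.6, -5.2, -2.3]
gripper_width: 0.347
grasp_force: 59.5
```

Pulling back gives −5 N with no movement, so the catch holds it. I'll take the load off, lower slightly, open and lift away.

jog_arm --motion "20 -0.001 0 0.001 0 0 0; 20 -0.002 0 0.002 0 0 0; 20 -0.003 0 0.003 0 0 0; 20 -0.003 0 0.004 0 0 0; 20 -0.003 0 0.004 0 0 0"

```text
time: 23.85
tool_pos: [0.4815, -0.182, 0.1186]
tool_rot: [0.0, 0.692, 0.722, 0.0]
contact_force: [-0.1, -2.0, 4.2]
gripper_width: 0.341
grasp_force: 60.0
```

jog_arm --motion "60 0 0 0 0 0 0; 60 0 0 0 0 0 0; 100 0 0 0 0 0 0; 100 0 0 0 0 0 0; 100 0 0 0 0 0 0"

```text
time: 24.48
tool_pos: [0.4813, -0.182, 0.1182]
tool_rot: [-0.0, 0.692, 0.722, 0.0]
contact_force: [0.3, -0.5, 0.3]
gripper_width: 0.999
grasp_force: 0.0
```

jog_arm --motion "100 0 0 -0.03 0 0 0; 100 0 0 -0.07 0 0 0; 100 0 0 -0.12 0 0 0; 100 0 0 -0.19 0 0 0; 100 0 0 -0.26 0 0 0"

```text
time: 25.1
tool_pos: [0.4815, -0.1822, 0.2514]
tool_rot: [0.001, 0.692, 0.722, 0.0]
contact_force: [-0.9, -1.0, 0.1]
gripper_width: 0.999
grasp_force: 0.0
```

jog_arm --motion "100 0.05 -0.1 -0.05 0 0 0; 100 0.1 -0.2 -0.1 0 0 0; 100 0.15 -0.25 -0.1 0 0 0; 100 0.2 -0.25 -0.1 0 0 0; 100 0.2 -0.25 -0.1 0 0 0"

```text
time: 25.72
tool_pos: [0.3522, -0.0867, 0.3004]
tool_rot: [0.002, 0.691, 0.723, 0.001]
contact_force: [0.1, -0.6, -0.4]
gripper_width: 1.003
grasp_force: 0.0
```

```bash
python3 - <<'E'
from plan import *
rep()
a,b=grab_frame("side"),grab_frame("top")
A=cv2.resize(a["color"][140:200,340:410],(700,600),interpolation=cv2.INTER_CUBIC);cv2.imwrite("pics/e.png",A[:,:,::-1])
B=cv2.resize(b["color"][210:260,345:425],(800,500),interpolation=cv2.INTER_CUBIC);cv2.imwrite("pics/t.png",B[:,:,::-1])
E
```

```text
t 25.73 meas [ 0.3522 -0.0867  0.3004 92.5306] err mm tool x,y,z,yaw [  11.5 -125.1  180.1    0.1] | F tool x,y,up [-0.6  0.1 -0.4] Tz 0.013869416329499324 w 1.0028156386277924 0.0
```

View pics/e.png

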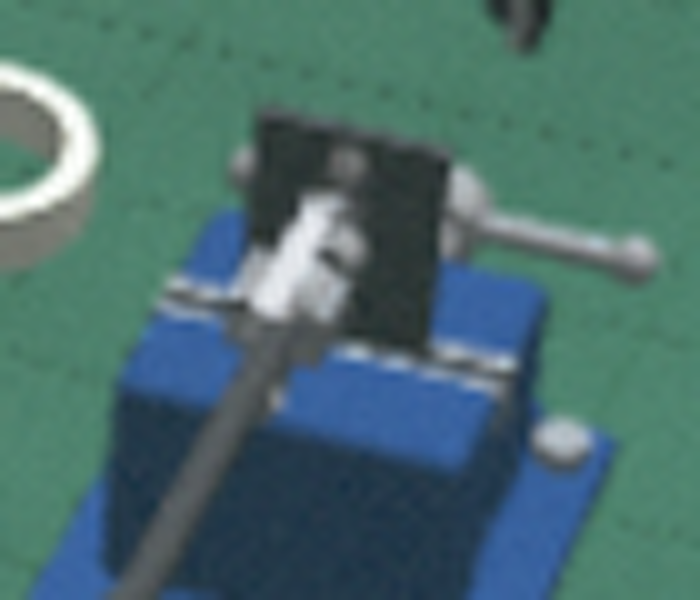

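The hanger sits against the collar at crop (290,300). The strip tip, at picture (366.5,171), is where it was at the start (367,170.6), so the catch is down. I'm handing it in.

```bash
python3 -c "
from plant import *
print(job_done())"
```

```text
the job is handed in; nothing more can be done
None
```

The hanger is home against the buffer with the catch down behind it, confirmed by a 5 N pull and a last picture; I let go, drew the arm clear and handed the job in at about 26 s (no verdict was returned).

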